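Close the laminate shear: free its ratchet pawl and push the arm down

TASK

The arm of the laminate shear has been left standing up on its ratchet, which is not safe. Press the red pawl pad down until the pawl snaps free of the teeth, then push the arm down by its black grip, steadily and without slamming it, until it rests fully down on its stop. Only press and push with the fingers: do not lift the arm, do not force it against the engaged pawl, leave everything else on the bench where it is, and finish clear of the machine.

Things in the scene. Friction and masses are not known exactly. Their poses are not given: they have to be found in the camera images.
- shear: The laminate shear (small bench guillotine for circuit board blanks), fixed to the bench: green casting with an aluminium bed 60 mm high. Origin on the bench. Its own +y points along the closed arm from the handle end towards the pivot and pawl end, +z is up, and the bed lies on its -x side. The arm swings in the upright plane of its y and z axes; its pivot lies at (0, 75, 100) mm in this frame. Bed 160 mm wide in x, 284 mm long in y.
- shear_arm (a joint): Angle of the shear's arm in rad: 0 = fully down, resting on its stop; it stands raised at 0.45 to 0.8 at the start. The pivot is stiff: the arm stays where it is left and, with the pawl free, takes about 2 to 6 N straight down on the grip to lower. While the pawl is engaged the toothed quadrant lets the arm sink by no more than one tooth (0.14 rad) and then blocks it.
- grip_mid (a point): Middle of the round black grip at the free end of the arm, on the grip's axis: 29 mm thick, 90 mm long (45 mm to either side of this point), 285 mm from the arm's pivot. With the arm down it lies 100 mm above the bench, at (6, -210, 100) mm in the shear's frame; when the arm is raised by an angle a it stands 285 mm x sin a higher, and 285 mm x (1 - cos a) closer to the pivot. In the point's own frame y runs along the grip, towards the pivot.
- shear_pawl (a joint): Angle of the ratchet pawl in rad: 0 = engaged in the teeth of the arm's quadrant (0 to 0.13 while it rides on a tooth), 0.36 = free, on its stop. It has an over-centre spring: pressed past 0.19 it snaps to free and stays there by itself. Pressing takes 3 to 9 N straight down on the pad.
- pawl_pad (a point): Middle of the upper face of the pawl's red thumb pad, 30 x 34 mm and 7 mm thick, which sticks out level at the pivot end of the shear, about 54 mm above the bench when engaged, with nothing above it. It is pressed straight down: it sinks about 13 mm to the snap-over point and 24 mm to its stop (pad then about 30 mm above the bench, tilted 0.36 rad outward and down), turning about an axis 66 mm nearer the handle, 40 mm above the bench.
- blank: copper-clad laminate blank, 70 x 100 x 3 mm, lying loose on the shear's bed. A bystander; origin at the centre of its underside.
- multimeter: green handheld multimeter lying on its back, 85 x 175 x 38 mm high. A bystander; origin at the centre of its underside.
- solder_reel: blue reel of solder standing on its flange, 60 mm across, 46 mm high. A bystander; origin at the centre of its underside.
- cutters: red-handled side cutters lying flat, about 125 mm long, 14 mm high. A bystander; origin at the centre of its underside.
- screwdriver: yellow-handled screwdriver lying flat, 170 mm long. A bystander; origin at the centre of its underside.
- board: green circuit board, 75 x 110 mm, on short standoffs, about 25 mm high. A bystander; origin at the centre of its underside.
- parts_tray: grey open tray with small components, 120 x 170 x 35 mm high. A bystander; origin at the centre of its underside.
- cleaner_bottle: white bottle with a blue cap, 54 mm across, 140 mm high. A bystander; origin at the centre of its underside.

How it is judged:
On the way, in this order (a step that is already met when the one before it is completed fails the run):
1. The pawl has been pressed free of the teeth and has snapped over, the arm still standing up (its grip within 55 mm of where it started) (value of joint shear_pawl above 0.28 rad and distance of grip_mid from where it was at the start of the episode below 0.055 m), for 0.2 s.
2. The arm has been pushed fully down onto its stop (value of joint shear_arm below 0.03 rad), for 0.2 s.
At the end, for the whole second after the job is handed in: The arm rests fully down (joint below 0.03 rad, about 8 mm at the grip) and still, and every loose thing lies within 30 mm of where it started (value of joint shear_arm below 0.03 rad and velocity of joint shear_arm between -0.05 and 0.05 rad/s and distance of each of blank, multimeter, solder_reel, cutters, screwdriver, board, parts_tray, cleaner_bottle from where it was at the start of the episode below 0.03 m); the robot touches nothing.
It fails at once if The arm is lifted above its raised stand (joint above 0.9 rad) (value of joint shear_arm above 0.9 rad).
It fails at once if The arm is slammed down (faster than 2 rad/s, about 0.6 m/s at the grip) (velocity of joint shear_arm below -2 rad/s).
It fails at once if The shear is forced: pushed with more than 30 N while the pawl is still in the teeth (value of joint shear_pawl below 0.1 rad and value of joint shear_arm above 0.1 rad and contact force between the fingers and shear above 30 N).
It fails at once if Something else on the bench is moved by more than 30 mm (distance of any of blank, multimeter, solder_reel, cutters, screwdriver, board, parts_tray, cleaner_bottle from where it was at the start of the episode above 0.03 m).
It also fails if it takes over 45 s, if anything falls off the work surface, if the arm or the gripper's body presses on something with over 40 N, if the wrist force passes 120 N, or if a joint passes its speed limit or range.

ROBOT

A 7-joint arm with a two-finger parallel gripper is mounted at the origin on the work surface. World frame = base frame: x ahead of the robot, y to its left, z up, the work surface at z = 0. Lengths are in m, angles in rad, forces in N, time in s.
With the tool pointing down it reaches from about 0.35 to 0.9 m from the base axis. Payload 19.9 kg.
Tool frame: the origin (TCP) lies between the finger pads; the fingertips stand 19 mm ahead of it and the grasp point (between the pads) is the TCP; z points along the fingers, y is the line along which they close (so a half turn about z gives the same grasp; the last joint's range is limited). The gripper opens to 94 mm and grips with 3 to 60 N. Pads are 16 mm wide; open, the fingers measure 119 mm over their backs; the gripper's body (75 mm by 177 mm) begins 78 mm behind the grasp point.
Start: joints at [-1.228, 0.417, -0.01, 1.614, 0.005, 1.111, -0.053], TCP at [0.234, 0.58, 0.185] pointing down, gripper open.
Joint ranges: [-2.81, 2.81], [-0.39, 2.02], [-1.27, 1.25], [0.06, 2.57], [-1.19, 4.33], [0.19, 2], [-2.82, 2.82]. Speed limits (rad/s): [1.89, 1.89, 2.39, 2.39, 3.01, 3.01, 3.01].

INTERFACE

Orientations are given as a 3x3 rotation matrix whose columns are the frame's x, y, z axes.
In Python, from rig import robot gives the robot as it stands. Calls block until the motion is done:
- robot.move_ptp(position, orientation): joint-space move of the TCP to a pose.
- robot.move_linear(position, velocity=0.15, frame=None, threshold=None): straight line of the TCP; frame=None keeps the orientation; velocity is the mean speed in m/s. With threshold (N) it stops when the force on the tool has changed by that much, and returns True; else False.
- robot.goto_joints(angles): joint-space move.
- robot.gripper_to(opening): finger opening in m; the grip force is fixed at half the most; returns when the fingers have stopped.
- robot.pause(seconds).
- robot.ik(position, orientation): joint angles nearest the present ones, or None.
- robot.get_state(): the state.
- robot.grab_frame(name): name is "scene" or "side" or "wrist"; returns the picture (480x640x3 uint8, red, green, blue); there is no depth.
- robot.camera_info(name): a dict with "fx", "fy", "cx", "cy" (pixels), "dist" ([k1, k2, p1, p2, k3] as OpenCV has them; the pictures are not rectified), "rvec" (rotation vector, rad) and "tvec" (3), from world to camera coordinates, as OpenCV has them. Camera axes: x right, y down, z forward; pixel columns grow to the right and rows downward; lengths in m; the calibration is good to about 2 mm. A picture is of the moment at which its call begins: read the wrist's pose just before it. camera_info takes no time and is no camera call; for the wrist camera it gives the pose at the moment of the call.
A pose or a line that the arm cannot do raises robot.PlanningError and nothing moves.
- robot.sign_off(): hands the job in; it is judged then, once.
The state is a dict: "time": time; "qpos": joint angles; "joint_vel": joint speeds; "effort": joint torques, N m; "ee_pos": TCP position; "tool_rot": TCP orientation; "force": force on the tool from outside, world axes, zero at the start; "moment": the same for the moment, N m; "opening": finger opening in m; "grasp_force": force on a finger pad.
Only numpy, scipy, OpenCV 4.12 (cv2) and the standard library are available. Lean on these libraries where they do the work, as an engineer would, in place of code of your own. Each camera call takes 0.05 s, during which the arm holds its last target. There are 200 camera calls.

## Working session

There is one attempt and no reset: what is moved stays moved. The work goes in short steps, each a Python script; the robot and the scene stay as the last script left them, time stands still between calls to the robot, and variables do not carry over. Pictures are saved under pics/ and viewed, at most 10 in all, crops included, and the job is handed in when it is done.

```bash
mkdir -p pics; ls; python3 - <<'E'
from rig import robot
import cv2
for n in("scene","side"):
    cv2.imwrite(f"pics/{n}0.png",robot.grab_frame(n)[:,:,::-1]); print(n,robot.camera_info(n))
E
```

```text
pics
scene {'fx': 522.6760960953651, 'fy': 522.6760960953651, 'cx': 319.07122498203717, 'cy': 247.70431113301004, 'dist': array([-0.10729303,  0.        ,  0.        ,  0.        ,  0.        ]), 'rvec': array([ 2.08243448,  1.68315319, -0.45781949]), 'tvec': array([-0.12473451, -0.4060328 ,  1.59954821])}
side {'fx': 437.5945954503875, 'fy': 437.5945954503875, 'cx': 319.50603832337157, 'cy': 238.1026465949073, 'dist': array([-0.04539892,  0.        ,  0.        ,  0.        ,  0.        ]), 'rvec': array([ 1.04222739, -2.36849657,  1.12083993]), 'tvec': array([0.39121265, 0.35211189, 1.06406792])}
```

View pics/scene0.png

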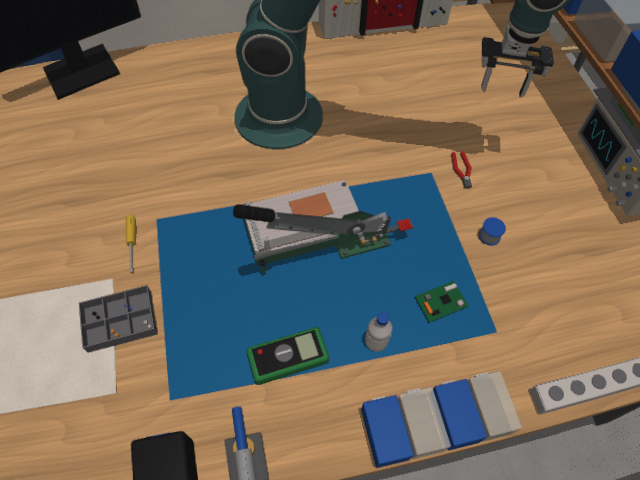

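View pics/side0.png

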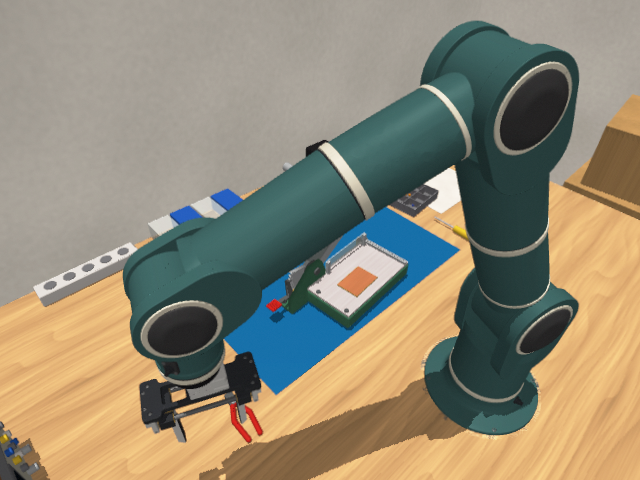

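The scene view shows the red pad at (404,225) and the black grip from (235,211) to (273,215). The side view shows the pad at (275,306), with the grip mostly hidden behind the robot arm. I'll triangulate the pad, then move to where the robot no longer blocks the side view and use the wrist camera.

```bash
cat > h.py <<'E'
from rig import robot
import numpy as np, cv2
def ray(ci,uv):
    K=np.array([[ci['fx'],0,ci['cx']],[0,ci['fy'],ci['cy']],[0,0,1]])
    p=cv2.undistortPoints(np.array([[uv]],float),K,np.array(ci['dist']))[0,0]
    R=cv2.Rodrigues(np.array(ci['rvec']))[0]; d=R.T@np.array([*p,1]); return -R.T@np.array(ci['tvec']),d/np.linalg.norm(d)
def tri(*rs):
    A=sum(np.eye(3)-np.outer(d,d) for o,d in rs); b=sum((np.eye(3)-np.outer(d,d))@o for o,d in rs)
    x=np.linalg.solve(A,b); return x,[float(np.linalg.norm(np.cross(x-o,d))) for o,d in rs]
def plane(r,z): o,d=r; return o+d*(z-o[2])/d[2]
def blobs(im,lo,hi,box,amin=15):
    h=cv2.cvtColor(im,cv2.COLOR_RGB2HSV); m=cv2.inRange(h,lo,hi)
    if lo[0]==0 and hi[0]<20: m|=cv2.inRange(h,(172,lo[1],lo[2]),(180,hi[1],hi[2]))
    u0,v0,u1,v1=box; k=np.zeros_like(m); k[v0:v1,u0:u1]=m[v0:v1,u0:u1]
    n,l,s,c=cv2.connectedComponentsWithStats(k)
    return sorted([(int(s[i,4]),c[i].round(1),s[i,:4],cv2.minAreaRect(np.argwhere(l==i)[:,::-1].astype(np.float32))) for i in range(1,n) if s[i,4]>=amin],key=lambda t:-t[0])
RED=((0,150,80),(8,255,255))
DOWN=lambda yaw: np.array([[np.cos(yaw),np.sin(yaw),0],[np.sin(yaw),-np.cos(yaw),0],[0,0,-1.]])
E
python3 - <<'E'
from h import *
S,D=robot.camera_info("scene"),robot.camera_info("side")
a=robot.grab_frame("scene");b=robot.grab_frame("side")
pa=blobs(a,*RED,(385,210,425,240));pb=blobs(b,*RED,(260,290,295,320))
print(pa[:2],pb[:2]); print(tri(ray(S,pa[0][1]),ray(D,pb[0][1])))
g=blobs(a,(0,0,0),(180,255,60),(228,198,280,226)); print(g[:2])
for z in(.22,.26,.3): print(plane(ray(S,(236,210)),z),plane(ray(S,(273,214)),z))
w=robot.camera_info("wrist"); R=cv2.Rodrigues(w['rvec'])[0]; print(w['fx'],-R.T@w['tvec'],R.T[:,2],robot.get_state()['tool_rot'])
for c in[(246,222),(346,184),(368,218)]: print(plane(ray(S,c),.06))
E
```

```text
[(121, array([404.2, 224.3]), array([397, 219,  15,  12], dtype=int32), ((404.1000061035156, 224.3000030517578), (10.11928653717041, 12.649109840393066), 71.56504821777344))] [(110, array([273.6, 304.8]), array([266, 299,  16,  13], dtype=int32), ((273.6800231933594, 304.74005126953125), (9.199999809265137, 13.800000190734863), 53.13010025024414))]
(array([0.49539451, 0.24305145, 0.05057171]), [5.915165598323019e-05, 5.915165598298573e-05])
[(567, array([254.8, 213.9]), array([233, 205,  47,  21], dtype=int32), ((255.83999633789062, 216.6199951171875), (47.09331512451172, 19.374727249145508), 8.130102157592773))]
[ 0.48536502 -0.16691294  0.22      ] [ 0.51293802 -0.08884247  0.22      ]
[ 0.51445683 -0.16562772  0.26      ] [ 0.54085901 -0.09087231  0.26      ]
[ 0.54354864 -0.1643425   0.3       ] [ 0.56878    -0.09290215  0.3       ]
365.31905496350566 [0.15540805 0.61132691 0.38497456] [ 0.26701112 -0.10824134 -0.95759536] [[-9.27276370e-01  3.74377462e-01 -2.23852153e-04]
 [ 3.74377522e-01  9.27276078e-01 -7.38308976e-04]
 [-6.88334938e-05 -7.68421682e-04 -9.99999702e-01]]
[ 0.41133025 -0.1519732   0.06      ]
[0.34550133 0.12551681 0.06      ]
[0.46348201 0.15442159 0.06      ]
```

```bash
python3 - <<'E'
from h import *
robot.gripper_to(0.0)
yaw=np.deg2rad(103.3)
robot.move_ptp([.495,.243,.25],DOWN(yaw))
print(robot.get_state()['qpos'],robot.get_state()['time'])
np.save('w1.npy',robot.grab_frame("wrist")); i1=robot.camera_info("wrist")
cv2.imwrite("pics/w1.png",np.load('w1.npy')[:,:,::-1]); cv2.imwrite("pics/side1.png",robot.grab_frame("side")[:,:,::-1])
np.save('i1.npy',i1,allow_pickle=True)
E
```

```text
[-0.81254669  0.23661803  0.3549251   1.72955973 -0.0880365   1.19150235
 -0.19897062] 3.2
```

View pics/w1.png

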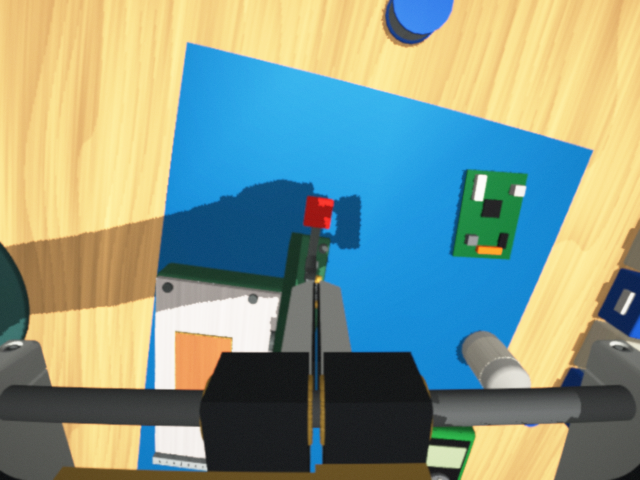

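View pics/side1.png

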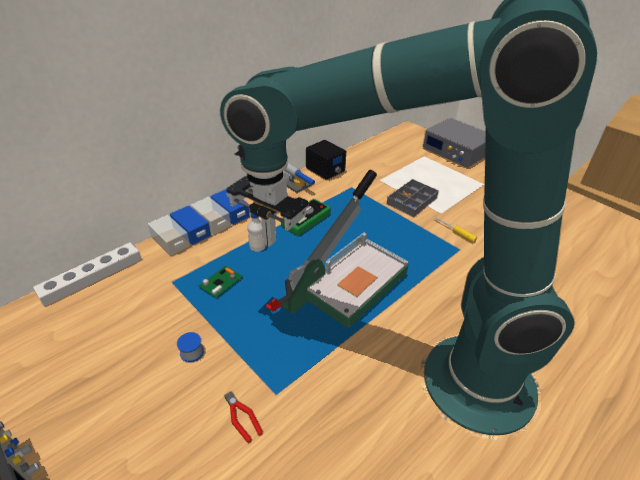

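The wrist view shows the red pad at (319,211) with the pawl lever running down from it. The side view now shows the grip clear of the robot, from about (373,172) to (357,194). Next I'll triangulate both.

```bash
python3 - <<'E'
from h import *
S,D,W=robot.camera_info("scene"),robot.camera_info("side"),robot.camera_info("wrist")
a=robot.grab_frame("scene");b=robot.grab_frame("side");w=robot.grab_frame("wrist")
P=[blobs(i,*RED,bx)[0] for i,bx in((a,(385,210,425,240)),(b,(260,290,295,320)),(w,(290,180,350,240)))]
print(P[2]); rs=[ray(c,p[1]) for c,p in zip((S,D,W),P)]
print("pad",tri(*rs), plane(rs[2],.054)); q=cv2.boxPoints(P[2][3]); print([plane(ray(W,x),.054).round(4) for x in q])
B=((0,0,0),(180,255,60))
ga=blobs(a,*B,(228,198,280,226))[0]; gb=blobs(b,*B,(345,165,382,202))[0]
print(ga[1:],gb[1:])
for im,bx,n in((a,(225,195,285,230),'a'),(b,(340,160,385,205),'b')):
    cv2.imwrite(f'pics/g{n}.png',cv2.resize(im[bx[1]:bx[3],bx[0]:bx[2],::-1],None,fx=10,fy=10,interpolation=0)[:590])
print("grip",tri(ray(S,ga[1]),ray(D,gb[1])))
# bed corners seen by wrist
for u in((157,278),(284,292)): print(plane(ray(W,u),.06))
E
python3 -c "
import cv2,numpy as np
a=cv2.imread('pics/ga.png');b=cv2.imread('pics/gb.png')
cv2.imwrite('pics/gab.png',cv2.resize(np.hstack([np.vstack([a,np.zeros((450-a.shape[0],a.shape[1],3),np.uint8)]) if a.shape[0]<450 else a[:450],b[:450]]),(787,337)))"
```

```text
(767, array([317.8, 211.3]), array([304, 196,  30,  32], dtype=int32), ((318.1725158691406, 211.4563446044922), (26.63098907470703, 30.199405670166016), 7.594643592834473))
pad (array([0.49589761, 0.24349574, 0.05057343]), [0.0006306997596616506, 0.000755650964610537, 0.0013433209279888813]) [0.49607641 0.24551188 0.054     ]
[array([0.4835, 0.2269, 0.054 ]), array([0.4803, 0.2607, 0.054 ]), array([0.5092, 0.2636, 0.054 ]), array([0.5132, 0.2298, 0.054 ])]
(array([254. , 213.5]), array([233, 205,  46,  21], dtype=int32), ((255.34999084472656, 216.5500030517578), (46.10336685180664, 19.374727249145508), 8.130102157592773)) (array([364.4, 183.8]), array([353, 170,  23,  29], dtype=int32), ((364.3460998535156, 183.7307586669922), (9.15255355834961, 30.785863876342773), 33.690067291259766))
grip (array([ 0.53064792, -0.12983541,  0.25927477]), [0.00016727127012502522, 0.00016727127012492834])
[0.33252945 0.12685136 0.06      ]
[0.47989069 0.14449746 0.06      ]
```

View pics/gab.png

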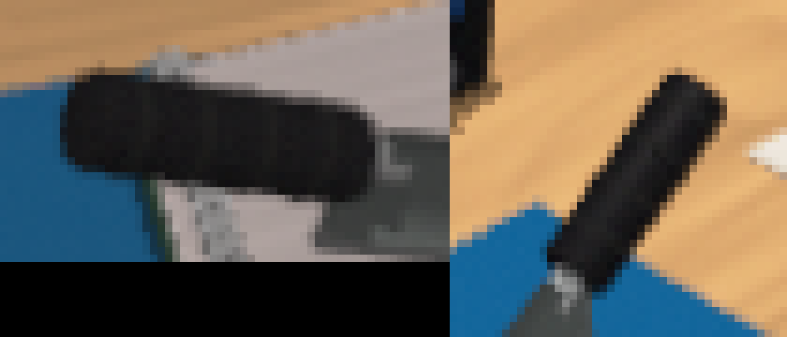

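The zoomed crop shows the grip cleanly segmented in both views. That puts its middle at about (0.531, -0.130, 0.259), so the arm angle is about 0.59 rad, and the shear yaw is about 6.5°. Now I'll press the pad.

```bash
python3 - <<'E'
from h import *
R=DOWN(np.deg2rad(96.5)); x,y=.496,.2445
robot.move_linear([x,y,.105],velocity=.12,frame=R)
print(robot.move_linear([x,y,.053],velocity=.03,threshold=18), robot.get_state()['ee_pos'],robot.get_state()['force'])
robot.pause(.3)
s=robot.get_state();print(s['force'],s['time'])
robot.move_linear([x,y,.25],velocity=.15)
print(robot.get_state()['force'])
S,D,W=[robot.camera_info(n) for n in("scene","side","wrist")]
a,b,w=[robot.grab_frame(n) for n in("scene","side","wrist")]
P=[blobs(i,*RED,bx)[0] for i,bx in((a,(380,205,430,245)),(b,(255,285,300,330)),(w,(280,170,360,250)))]
print("pad",tri(*[ray(c,p[1]) for c,p in zip((S,D,W),P)]))
B=((0,0,0),(180,255,60))
ga=blobs(a,*B,(220,190,285,235)); gb=blobs(b,*B,(340,165,385,210))
print("grip",tri(ray(S,ga[0][1]),ray(D,gb[0][1])))
E
```

```text
False [0.4960889  0.24453965 0.05312456] [ 0.36229523  0.8573745  -0.38216445]
[-0.33852378  0.539999   -0.24545704] 6.9917
[ 0.00068504 -0.10426856  0.07021405]
pad (array([0.49581835, 0.24370445, 0.05014727]), [0.0005343608274295713, 0.00018528723868558892, 0.0007062316394516806])
grip (array([ 0.53051926, -0.12979554,  0.2590353 ]), [0.00011648872786537262, 0.00011648872786532789])
```

The pad hasn't moved and there was almost no force, so the fingers may have missed it. I'll look from close up.

```bash
python3 - <<'E'
from h import *
print(robot.get_state()['opening'])
robot.move_linear([.496,.2445,.085],velocity=.12)
s=robot.get_state();print(s['ee_pos'],s['force'])
w=robot.grab_frame("wrist"); b=robot.grab_frame("side")
c=np.hstack([w[120:420,180:460],cv2.resize(b[220:340,200:340],None,fx=2.5,fy=2.5)])
cv2.imwrite("pics/c1.png",c[:,:,::-1])
W=robot.camera_info("wrist"); t=cv2.projectPoints(np.array([[.496,.2445,.066],[.496,.2445,.054]]),W['rvec'],W['tvec'],np.array([[W['fx'],0,W['cx']],[0,W['fy'],W['cy']],[0,0,1]]),W['dist'])[0]; print(t.ravel())
E
```

```text
0.0006016159989640833
[0.49633062 0.24463406 0.08557774] [-0.26939184 -1.01387901 -0.26099062]
[315.80178598 269.64644579 315.7853583  263.25191713]
```

View pics/c1.png

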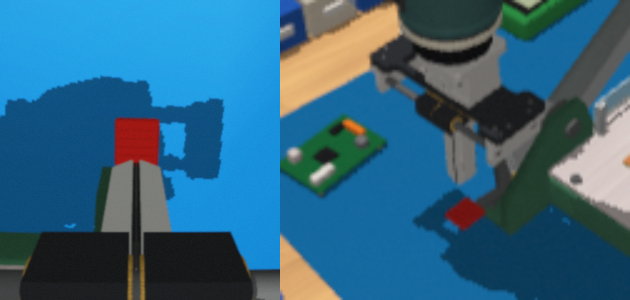

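```bash
python3 - <<'E'
from h import *
D=robot.camera_info("side");K=np.array([[D['fx'],0,D['cx']],[0,D['fy'],D['cy']],[0,0,1]])
pr=lambda p:cv2.projectPoints(np.array([p]),D['rvec'],D['tvec'],K,D['dist'])[0].ravel().round(1)
print("tip exp in crop",(pr([.496,.2445,.0665])-[200,220])*2.5+[280,0], "pad",(pr([.496,.2445,.052])-[200,220])*2.5+[280,0])
for z in(.075,.066,.060,.053):
    r=robot.move_linear([.496,.2445,z],velocity=.03,threshold=18); robot.pause(.2); s=robot.get_state()
    b=robot.grab_frame("side"); p=blobs(b,*RED,(255,285,300,330)); print(z,r,s['ee_pos'],s['force'].round(2),p[0][:3],pr(np.array(s['ee_pos'])-[0,0,.019]))
w=robot.grab_frame("wrist")
c=np.hstack([w[120:420,180:460],cv2.resize(b[220:340,200:340],None,fx=2.5,fy=2.5)])
cv2.imwrite("pics/c2.png",c[:,:,::-1])
E
```

```text
tip exp in crop [462.   202.25] pad [462.5 211.5]
0.075 False [0.49608179 0.24451744 0.07512042] [-0.6   0.37 -0.97] (113, array([273.6, 305. ]), array([266, 299,  16,  13], dtype=int32)) [272.9 303.5]
0.066 False [0.49607336 0.24454427 0.06610294] [ 0.98  0.14 -0.69] (111, array([273.6, 305. ]), array([266, 299,  16,  13], dtype=int32)) [273.1 305.8]
0.06 False [0.49606455 0.24449882 0.06006353] [0.06 0.39 0.26] (110, array([273.7, 305.2]), array([266, 300,  16,  12], dtype=int32)) [273.2 307.3]
0.053 False [0.49605477 0.24449862 0.05304837] [-0.64 -0.55  0.7 ] (101, array([273.7, 305.5]), array([266, 301,  16,  11], dtype=int32)) [273.3 309. ]
```

View pics/c2.png

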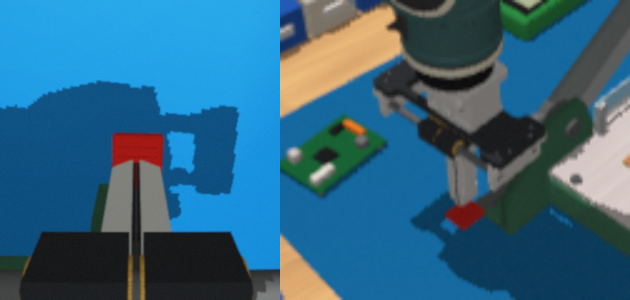

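The fingertips still sit just above the pad, so the real tip is higher than the TCP plus 19 mm I assumed. I'll keep descending in small steps and watch the force.

```bash
python3 - <<'E'
from h import *
for z in np.arange(.050,.011,-.003):
    r=robot.move_linear([.496,.2445,z],velocity=.03,threshold=18); s=robot.get_state()
    b=robot.grab_frame("side"); p=blobs(b,*RED,(255,285,300,335)); print(z.round(3),r,s['ee_pos'][2].round(4),s['force'].round(1),[(q[0],q[1]) for q in p[:1]])
    if r: break
print(s['time'])
E
```

```text
0.05 False 0.0498 [ 0.6 -0.4  0.4] [(95, array([273.7, 305.7]))]
0.047 False 0.0468 [-0.6  0.3  0.2] [(91, array([273.7, 305.9]))]
0.044 False 0.0438 [-0.6 -0.3 -0.1] [(84, array([273.7, 306. ]))]
0.041 False 0.0408 [-0.9  0.3 -0.1] [(78, array([273.7, 306.3]))]
0.038 False 0.0378 [0.5 0.1 0.2] [(67, array([273.7, 306.5]))]
0.035 False 0.0348 [-0.7  0.2 -0. ] [(62, array([273.6, 306.8]))]
0.032 False 0.032 [-0.4 -0.   2.2] [(58, array([273.7, 307.2]))]
0.029 False 0.0288 [0.1 0.7 1.1] [(62, array([273.5, 308.2]))]
0.026 False 0.0257 [ 0.5  0.5 -0.1] [(61, array([273.6, 309.4]))]
0.023 False 0.0227 [ 0.8  0.4 -0.2] [(91, array([274.3, 312. ]))]
0.02 False 0.0198 [ 0.5  0.  -0.2] [(84, array([274.4, 312.2]))]
0.017 False 0.0168 [ 0.5 -0.5  0.1] [(77, array([274.3, 312.5]))]
0.014 False 0.0138 [0.1 0.3 0.1] [(71, array([274.2, 312.7]))]
0.011 False 0.0117 [-3.1 -1.9 15.4] [(63, array([274.2, 312.9]))]
17.1
```

The pawl snapped free between z=0.026 and 0.023, and the pad reached its stop at TCP z≈0.012. That means the real tips stand about 19 mm above the reported TCP. Next I'll retreat and go above the grip.

```bash
python3 - <<'E'
from h import *
robot.move_linear([.496,.2445,.30],velocity=.2)
S,D,W=[robot.camera_info(n) for n in("scene","side","wrist")]
a,b,w=[robot.grab_frame(n) for n in("scene","side","wrist")]
P=[blobs(i,*RED,bx)[0] for i,bx in((a,(380,205,430,245)),(b,(255,285,300,330)),(w,(270,150,370,280)))]
print("pad",tri(*[ray(c,p[1]) for c,p in zip((S,D,W),P)]))
B=((0,0,0),(180,255,60))
ga=blobs(a,*B,(220,190,285,235)); gb=blobs(b,*B,(340,165,385,210))
print("grip",tri(ray(S,ga[0][1]),ray(D,gb[0][1])))
robot.move_ptp([.5306,-.130,.31],DOWN(np.deg2rad(96.5)))
s=robot.get_state();print(s['ee_pos'],s['qpos'],s['time'])
a,b=[robot.grab_frame(n) for n in("scene","side")]
c=np.hstack([cv2.resize(i,None,fx=4,fy=4) for i in(a[140:240,210:300],b[100:200,320:420])])
cv2.imwrite("pics/d1.png",c[:,:,::-1])
E
```

```text
pad (array([0.49598543, 0.24313286, 0.02566972]), [5.086413353279412e-05, 0.0005993386801908058, 0.0006198041536257722])
grip (array([ 0.53075324, -0.12963515,  0.25920778]), [0.00040006742531372943, 0.0004000674253137234])
[ 0.53096624 -0.12865098  0.30982864] [-0.41214852  0.21446237  0.70688205  1.66170586 -0.14346471  1.31853048
  0.43460003] 20.2917
```

View pics/d1.png

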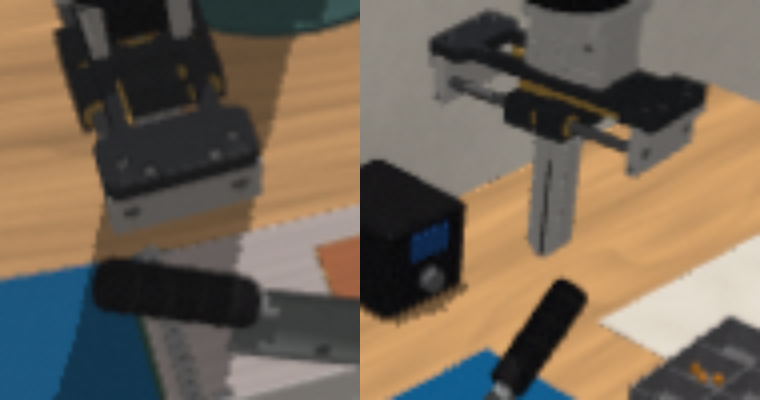

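The pad is down at z≈0.026, so the pawl is free, and the fingers stand directly over the grip middle. Now I'll push the arm down along its arc.

```bash
python3 - <<'E'
from h import *
th=np.deg2rad(6.5); ys=np.array([-np.sin(th),np.cos(th)]); g0=np.array([.5307,-.1297]); a0=.59
for a in np.append(np.linspace(.60,.05,8),[-.005]):
    xy=g0-ys*.285*(np.cos(a)-np.cos(a0)); z=.1+.285*np.sin(a)+.0145/np.cos(a)+.008*np.tan(max(a,0))-.019
    r=robot.move_linear([*xy,z],velocity=.06,threshold=22); s=robot.get_state()
    print(round(a,3),r,s['ee_pos'].round(4),s['force'].round(1),round(s['time'],2))
    if r: break
E
```

```text
0.6 False [ 0.5307 -0.1282  0.2653] [0.8 0.8 0.8] 21.29
0.521 False [ 0.5316 -0.1401  0.244 ] [ 0.4 -0.3 -0.4] 21.84
0.443 False [ 0.5328 -0.1503  0.2227] [ 0.7  0.3 -0.4] 22.38
0.364 False [ 0.5338 -0.1591  0.2008] [ 0.5 -0.3  0.1] 22.93
0.286 False [ 0.5346 -0.1661  0.1785] [-0.1 -1.  -0.1] 23.47
0.207 False [ 0.5352 -0.1716  0.1558] [-0.2  0.3  0.4] 24.01
0.129 False [ 0.5356 -0.1752  0.1329] [-0.1 -0.1  0.5] 24.54
0.05 False [ 0.5359 -0.1772  0.1099] [-0.2  0.3  0.3] 25.07
-0.005 True [ 0.5366 -0.1777  0.0938] [-3.8  3.2 16. ] 25.42
```

```bash
python3 - <<'E'
from h import *
a,b=[robot.grab_frame(n) for n in("scene","side")]
c=np.hstack([cv2.resize(i,None,fx=2.6,fy=2.6) for i in(a[130:290,210:360],b[130:290,310:460])])
cv2.imwrite("pics/d2.png",c[:,:,::-1]); print(robot.get_state()['force'])
E
```

```text
[-4.21735362  2.67451484 17.2233743 ]
```

View pics/d2.png

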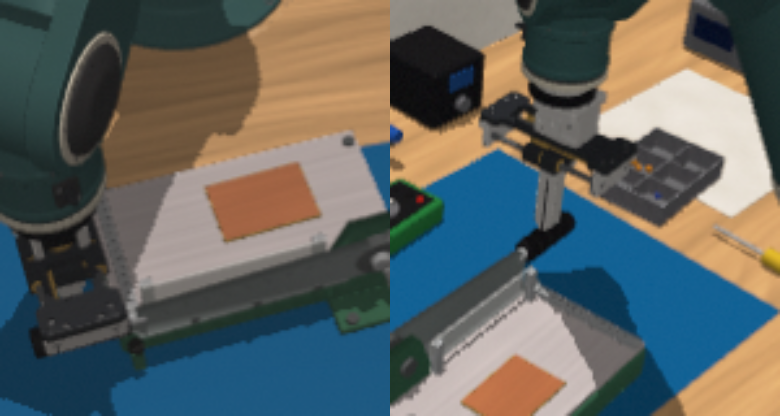

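The arm is down with the fingers on the grip. I'll give it one short firm push, retreat, and check the grip height.

```bash
python3 - <<'E'
from h import *
p=robot.get_state()['ee_pos']
robot.move_linear([p[0],p[1],p[2]-.003],velocity=.02,threshold=15); robot.pause(.3); s=robot.get_state(); print(s['ee_pos'],s['force'])
robot.move_linear([p[0],p[1],.25],velocity=.12)
robot.move_ptp([.45,.30,.30],DOWN(np.deg2rad(96.5)))
S,D=[robot.camera_info(n) for n in("scene","side")]; a,b=[robot.grab_frame(n) for n in("scene","side")]
B=((0,0,0),(180,255,60)); ga=blobs(a,*B,(205,225,275,290)); gb=blobs(b,*B,(345,195,395,245))
print(ga[0][:3],gb[0][:3]); print("grip",tri(ray(S,ga[0][1]),ray(D,gb[0][1]))); s=robot.get_state(); print(s['time'],s['force'])
E
```

```text
[ 0.53674202 -0.17772346  0.09356301] [-10.81742087   4.13329956  27.95048787]
(612, array([246.2, 257.5]), array([221, 225,  54,  48], dtype=int32)) (181, array([370.2, 220. ]), array([359, 212,  22,  18], dtype=int32))
grip (array([ 0.53408448, -0.17069077,  0.10204327]), [0.007356120267951939, 0.007356120267951938])
29.3583 [-0.43058491  0.76008432  0.32982809]
```

The arm is on a hard stop: force rose to 28 N with only 0.2 mm of travel, and the grip sits at about 0.10 m. The robot is clear, so I'm handing it in.

```bash
python3 -c "
from rig import robot
print(robot.sign_off())"
```

```text
the job is handed in; nothing more can be done
None
```

I pressed the pawl free, pushed the arm down onto its stop and handed the job in with the robot clear of the machine; the sign-off call returned no verdict, and I did not measure the loose items' positions afterwards.

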